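# Plug the silencer into the sleeve coupler

## Task

Pull the sleeve of the upright air coupler on the manifold down until it catches and stays down by itself, and let go of it. Then take the silencer from the wooden stand and press its nipple gently down into the coupler, by feel, until it is home and the sleeve snaps up and locks it. Let go, and leave the things around undisturbed.

Things in the scene. Friction and masses are not known exactly. Their poses are not given: they have to be found in the camera images.
- manifold: Air manifold fixed to the bench: aluminium block 76 x 100 mm, 40 mm high, on a dark foot plate 110 x 130 x 6 mm; hexagon locknut 12 mm high, 36 mm across flats, on top. Origin: centre of its underside; z up. The coupler stands upright on this z axis: a steel stem (tube, bore 22 mm, outside 32 mm, mouth flared to 29 mm inside, 36 mm outside) with a sliding sleeve round it.
- port (a point): NOMINAL centre of the coupler's mouth, on the manifold's z axis 118 mm above its origin. The stem is screwed in to a depth that differs each time, with play: the real mouth, sleeve, locks, valve and seat lie together up to 10 mm higher or lower than nominal and up to 2 mm to either side along the manifold's x; the poses here do not show it. The flare is 7 mm deep, the bore then straight.
- locks (a point): NOMINAL point on the bore's axis 21 mm below the mouth, at the upper face of three locking pieces 5 mm high. With the sleeve up they stand 3 mm into the bore and bar the nipple; with the sleeve caught down they are out of the way.
- valve (a point): NOMINAL point on the bore's axis, top of a spring-loaded valve 40 mm below the mouth. Pressed by the plug's tip it resists with 5 N plus 0.5 N per mm, 2 to 5 N more from 5 mm on. After about 7 to 8 mm (9 to 15 N in all) it trips the caught sleeve, which snaps up and locks the plug. Hard stop at 8.5 mm. Let go, a locked plug rises 1 to 3 mm and is held; one not locked is pushed back out.
- sleeve (a joint): How far the sleeve is pulled down, in m: 0 = fully up (start), 0.0115 = lower stop. A spring pushes it up, 4 N at the top, 11 N at the bottom. Pulled to its lower stop and let go, it catches and stays at about 0.009 until a plug trips it.
- sleeve_rim (a point): NOMINAL point on the coupler's axis at the upper face of the sleeve's rim with the sleeve up, 39 mm below the mouth. The sleeve: dark knurled steel ring 44 mm outside diameter, 34 mm high, top 10 mm below the mouth, rim 53 mm across and 5 mm high at its foot. Grip it from above round the knurl, the mouth between the fingers; the fingertips may push on the rim.
- silencer: Silencer, 120 mm long, 0.13 to 0.25 kg, parked upright, nipple down. From the tip: steel nipple 20 mm thick with a 10 mm high groove 20 mm up, to 54 mm; hexagon 27 mm, to 62 mm; ribbed brass cylinder 26 mm thick, to 120 mm: grip it here, well up (the sleeve rises to 39 mm above the tip). Origin: centre of the tip; z up along it. Over 30 N between it and coupler spoils the seal.
- stand: Wooden stand fixed to the bench, 75 x 110 x 36 mm, with two holes 23.5 mm wide and 28 mm deep, 25 mm either side of its centre along its y axis; the silencer stands in the one at -y. Origin: centre of the underside.
- tape_measure: Tape measure, 44 x 83 x 66 mm, standing on the bench; a bystander. Origin: underside.
- pliers: Pliers with blue handles, 50 x 199 x 16 mm; a bystander. Origin: underside.
- tape_roll: Roll of black tape, 66 mm across, 19 mm high, lying near the robot between the manifold and the stand; a bystander. Origin: underside.
- can: Drink can, 66 mm across, 115 mm high, standing; a bystander. Origin: underside.

How it is judged (in metres and radians):
On the way:
1. the sleeve is caught down and stays down by itself, with the silencer still away from the coupler (value of joint sleeve above 0.0075 m and contact force between the fingers and manifold below 0.5 N and horizontal distance between silencer and port above 0.05 m), for 0.2 s.
At the end, for the whole second after the job is handed in: The sleeve is up again (within 2.5 mm of its top position) and the silencer is locked in the coupler: tip within 5 mm of the coupler's nominal axis and less than 85 mm above the manifold's origin, within 0.1 rad of upright, at rest and released (value of joint sleeve below 0.0025 m and horizontal distance between silencer and port below 0.005 m and z of silencer in the frame of manifold below 0.085 m and angle between silencer's own z axis and vertical below 0.1 rad and linear speed of silencer below 0.02 m/s); the robot touches nothing.
It fails at once if the silencer and the coupler or its manifold pressed together with more than 30 N (contact force between silencer and manifold above 30 N).
It fails at once if a bystander (tape measure, pliers, tape roll or can) moved more than 30 mm (distance of any of tape_measure, pliers, tape_roll, can from where it was at the start of the episode above 0.03 m).
It also fails if it takes over 72 s, if anything falls off the work surface, if the arm or the gripper's body presses on something with over 40 N, if the wrist force passes 120 N, or if a joint passes its speed limit or range.

## Robot

A 6-joint arm with a two-finger parallel gripper is mounted at the origin on a cart in front of the work surface, level with it; the furniture and walls round the work are solid. World frame = base frame: x ahead of the robot, y to its left, z up, the work surface at z = 0. Lengths are in mm, angles in rad, forces in N, time in s.
With the tool pointing down it reaches from about 275 to 750 mm from the base axis. Payload 10.2 kg.
Tool frame: the origin (TCP) lies at the very end of the fingers, on their centre line; the grasp point (between the pads) lies 19 mm behind it; z points along the fingers, y is the line along which they close (so a half turn about z gives the same grasp; the last joint's range is limited). The gripper opens to 85 mm and grips with 20 to 120 N. Pads are 22 mm wide; open, the fingers measure 114 mm over their backs; the gripper's body (76 mm by 85 mm) begins 54 mm behind the grasp point. The pads swing forward as they close: fully open they stand 13 mm farther back than shut.
Start: joints at [1.125, 0.313, 1.498, -0, 1.331, -0.223], TCP at [116.017, 512.027, 231.294] pointing down, gripper open.
Joint ranges: [-2.94, 2.94], [-0.97, 2.17], [0.19, 2.56], [-1.23, 4.37], [0.02, 3.11], [-2.88, 2.88]. Speed limits (rad/s): [2.39, 2.39, 3.01, 3.14, 3.14, 3.14].

## Interface

Orientations are given as a unit quaternion [w, x, y, z].
In Python, from rig import ctrl gives the robot as it stands.
- The arm moves only by the tool step_arm, never from a script. Its argument "increments" is a list of rows, each a list of 3 entries, a list of its own where there are three numbers: the shift along the tool's x, y, z in cm, then the turn, a rotation vector about the tool's x, y, z in degrees, then the opening in per cent of the stroke, from 0 (shut) to 100 (fully open). A call has 1 to 8 rows; each row is the pose to reach, as a shift and turn from the pose commanded when the call began, along the tool's axes at that moment; what a row does not reach only later rows make up. A row lasts 1/8 s, in which the tool goes at most 62.5 mm and 10.7 degrees, less where a joint would pass 70% of its speed; a pose out of reach is approached as far as the arm can. A call with a gripper value outside its range is refused whole. The fingers move at their own pace and stop on an object; "squeeze" is the grip in N (left out, the last holds). Time passes only in rows, so rows that repeat a pose let the fingers close. It gives the time, the measured TCP pose, the force, the opening and the grip force at its end, in the units of the state.
- ctrl.sense(): the state, without advancing time (a new reading comes with each control period).
- ctrl.capture(name): name is "side" or "top"; returns a dict with "img" (384x512x3 uint8, red, green, blue), "fx", "fy", "cx", "cy" (pixels), "k1" (the pictures are not rectified: a ray, as slopes to the right and down, at radius r is drawn at 1 + k1 r^2 times it, then the intrinsics apply), "extrinsics" (4x4, takes a point from camera to world coordinates). Camera axes: x right, y down, z forward; pixel columns grow to the right and rows downward; lengths in mm; the calibration is good to about 2 mm. A picture is of the moment at which its call begins. There is no depth.
- ctrl.finish_job(): hands the job in; it is judged then, once.
The state is a dict: "time_s": time; "joints": joint angles; "dq": joint speeds; "tau": joint torques, N m; "eef_pos": TCP position; "ee_rot": TCP orientation; "force": force on the tool from outside, world axes, zero at the start; "wrist_torque": the same for the moment, N m; "grip_width": opening from 0.0 (shut) to 1.0 (fully open); "grip_force": force on a finger pad.
Only numpy, scipy, OpenCV 4.12 (cv2) and the standard library are available. Lean on these libraries where they do the work, as an engineer would, in place of code of your own. Each camera call takes 0.05 s, during which the arm holds its last target. There are 200 camera calls.

## Working session

There is one attempt and no reset: what is moved stays moved. The work goes in short steps, Python scripts to look and compute and a tool call to move; the robot and the scene stay as the last step left them, time stands still between calls to the robot, and variables do not carry over. Pictures are saved under pics/ and viewed, at most 10 in all, crops included, and the job is handed in when it is done.

Besides the shell and the picture viewer there is one more tool, called after "Call:" as name([rows], argument=value, ...), one row to a line, values as JSON. step_arm: Moves the arm, as the interface text tells. Its arguments: {"type":"object","properties":{"increments":{"type":"array"},"squeeze":{"type":"number"}},"required":["increments"]}

```bash
mkdir -p pics
python3 - <<'E'
from rig import ctrl
import cv2,numpy as np,pickle
for n in("side","top"):
    c=ctrl.capture(n);cv2.imwrite(f"pics/{n}0.png",c["img"][:,:,::-1])
    print(n,c["fx"],c["fy"],c["cx"],c["cy"],c["k1"]);print(np.round(c["extrinsics"],4).tolist())
print(ctrl.sense())
E
```

```text
side 436.6086813295541 436.6086813295541 258.08861198574004 189.29260752072875 -0.15585351544593784
[[-0.999, -0.0353, 0.0262, 567.3912], [-0.0413, 0.5481, -0.8354, 839.5264], [0.0151, -0.8357, -0.549, 637.0825], [0.0, 0.0, 0.0, 1.0]]
top 360.05302901974767 360.05302901974767 253.92137608773467 185.54125199555003 -0.03443188096664772
[[0.0203, -0.9927, 0.1191, 497.0874], [-0.9988, -0.0254, -0.0417, 22.4881], [0.0444, -0.1181, -0.992, 954.1455], [0.0, 0.0, 0.0, 1.0]]
{'time_s': 0.1, 'joints': array([ 1.12459617e+00,  3.13365369e-01,  1.49837294e+00, -1.71422055e-05,
        1.33097229e+00, -2.23386657e-01]), 'dq': array([ 0.0001086 , -0.00069959, -0.00195015, -0.0004953 ,  0.00151077,
        0.00068215]), 'tau': array([ 1.89507671e-03, -4.12892997e+01, -2.60141104e+01, -2.41268663e-04,
        2.99876730e-03, -1.67312487e-05]), 'eef_pos': array([115.9194455 , 511.80767755, 230.80251644]), 'ee_rot': array([-1.75801502e-04,  1.11174392e-01,  9.93800756e-01, -5.30672899e-04]), 'force': array([-1.16683177, -0.92121523, -0.4113743 ]), 'wrist_torque': array([0.03125971, 0.03565237, 0.05170323]), 'grip_force': 0.0, 'grip_width': 0.9995437253360848}
```

View pics/side0.png

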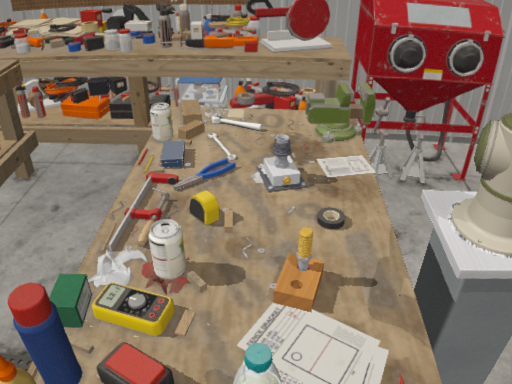

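View pics/top0.png

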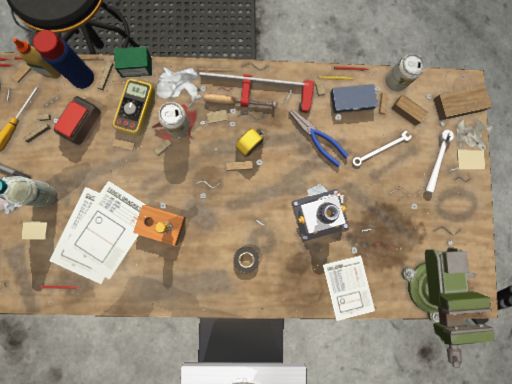

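The side view shows the coupler mouth near (281,138) and the silencer near (305,235). In the top view the mouth is near (329,211), the silencer top near (162,228), and the stand near (160,223). I'll enlarge these next.

```bash
cat > h.py <<'E'
import numpy as np,cv2
def ray(c,u,v):
    K=np.array([[c["fx"],0,c["cx"]],[0,c["fy"],c["cy"]],[0,0,1]])
    p=cv2.undistortPoints(np.array([[[u,v]]],float),K,np.array([c["k1"],0,0,0]))[0,0]
    E=np.array(c["extrinsics"]);d=E[:3,:3]@[p[0],p[1],1];return E[:3,3],d/np.linalg.norm(d)
def plane(c,u,v,z):
    o,d=ray(c,u,v);return o+d*(z-o[2])/d[2]
def tri(c1,p1,c2,p2):
    A=np.zeros((3,3));b=np.zeros(3)
    for c,p in((c1,p1),(c2,p2)):
        o,d=ray(c,*p);M=np.eye(3)-np.outer(d,d);A+=M;b+=M@o
    return np.linalg.solve(A,b)
def proj(c,X):
    E=np.linalg.inv(np.array(c["extrinsics"]));p=E[:3,:3]@X+E[:3,3];s=p[:2]/p[2];s=s*(1+c["k1"]*(s@s))
    return s*c["fx"]+[c["cx"],c["cy"]]
E
python3 - <<'E'
import cv2,numpy as np
s=cv2.imread("pics/side0.png");t=cv2.imread("pics/top0.png")
def crop(i,x,y):return cv2.resize(i[y:y+60,x:x+80],(400,300),interpolation=cv2.INTER_CUBIC)
cv2.imwrite("pics/c0.png",np.vstack([np.hstack([crop(s,240,130),crop(s,265,222)]),np.hstack([crop(t,285,180),crop(t,120,192)])]))
E
```

```text
(no output)
```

View pics/c0.png

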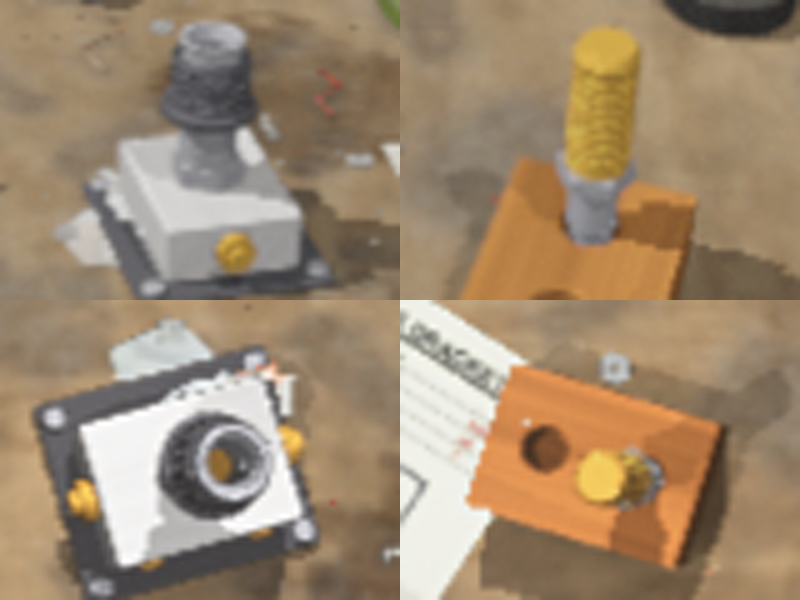

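The crops give the mouth at side (282.2,137.2) and top (331.2,211.6). The silencer's top face is at side (306.0,231.2) and top (160.0,226.4). The foot-plate corners are clear too.

Run:
```python
from rig import ctrl
from h import *
np.set_printoptions(precision=1,suppress=True)
s=ctrl.capture("side");t=ctrl.capture("top")
for n,a,b in(("mouth",(282.2,137.2),(331.2,211.6)),("siltop",(306,231.2),(160,226.4))):
    X=tri(s,a,t,b);print(n,X,proj(s,X)-a,proj(t,X)-b)
def cs(L,x0,y0,z):
    P=np.array([plane(t,x0+x/5-.4,y0+(y-300)/5-.4,z) for x,y in L]);print(P[:,:2].tolist(),P.mean(0));
    e=P[1]-P[0]+P[2]-P[3];f=P[2]-P[1]+P[3]-P[0]
    for g in(e,f):print(np.linalg.norm(g)/2,np.degrees(np.arctan2(g[1],g[0])))
print("foot");cs([(35,410),(258,346),(318,548),(95,602)],285,180,6)
print("stand");cs([(115,368),(320,425),(278,566),(70,503)],120,192,36)
print("hole",plane(t,120+145/5-.4,192+148/5-.4,36),"nozzle base")
print("roll",plane(t,246,260,19),"tm",plane(t,250,142,60))
```

```text
mouth [ 539.6 -193.7  124.4] [-0.2 -0. ] [-0.   0.3]
siltop [497.1 198.9 126.2] [-0.4 -0. ] [-0.   0.3]
foot
[[570.5840891453463, -118.32795474127366], [607.7867242983336, -238.5507302636343], [500.6376506848354, -270.23826394619914], [470.21916220734636, -150.91970335335657]] [ 537.3 -194.5    6. ]
124.45146450414407 -74.2359359974204
108.62076983386072 -162.78917415756908
stand
[[550.0923001205291, 264.4452416024371], [523.7748689954324, 160.05867096647864], [452.91492856385247, 178.05389935241328], [481.90210905578573, 283.16551995802956]] [502.2 221.4  36. ]
108.33754219983248 -104.78793338549998
71.90787075215049 165.20890640265554
hole [510.2 247.2  36. ] nozzle base
roll [417.2  -0.5  19. ] tm [715.6  -2.9  60. ]
```

Call:
step_arm([
  [[-56.9, -59.4, 0], [0, 0, 0], 100],
  [[-56.9, -59.4, 0], [0, 0, 0], 100],
  [[-56.9, -59.4, 0], [0, 0, 0], 100],
  [[-56.9, -59.4, 0], [0, 0, 0], 100],
  [[-56.9, -59.4, 0], [0, 0, 0], 100],
  [[-56.9, -59.4, 0], [0, 0, 0], 100],
  [[-56.9, -59.4, 0], [0, 0, 0], 100],
  [[-56.9, -59.4, 0], [0, 0, 0], 100],
])

```text
time_s: 1.2
eef_pos: [374.2, 81.5, 231.5]
ee_rot: [0.0, 0.111, 0.994, 0.0]
force: [1.1, 0.6, 0.2]
grip_width: 1.001
grip_force: 0.0
```

Call:
step_arm([
  [[-22.2, -23.2, 0], [0, 0, 0], 100],
  [[-22.2, -23.2, 0], [0, 0, 0], 100],
  [[-22.2, -23.2, 0], [0, 0, 0], 100],
  [[-22.2, -23.2, 0], [0, 0, 0], 100],
  [[-22.2, -23.2, 0], [0, 0, 0], 100],
  [[-22.2, -23.2, 0], [0, 0, 0], 100],
  [[-22.2, -23.2, 0], [0, 0, 0], 100],
  [[-22.2, -23.2, 0], [0, 0, 0], 100],
])

```text
time_s: 2.2
eef_pos: [538.5, -190.6, 231.7]
ee_rot: [0.0, 0.111, 0.994, 0.0]
force: [0.1, 0.6, 0.2]
grip_width: 0.999
grip_force: 0.0
```

Call:
step_arm([
  [[-0.2, -0.3, 4], [0, 0, 0], 100],
  [[-0.2, -0.3, 8], [0, 0, 0], 100],
  [[-0.2, -0.3, 10], [0, 0, 0], 100],
  [[-0.2, -0.3, 10], [0, 0, 0], 100],
])

```text
time_s: 2.7
eef_pos: [539.4, -193.9, 130.7]
ee_rot: [-0.001, 0.111, 0.994, 0.0]
force: [0.0, -0.3, -0.2]
grip_width: 1.002
grip_force: 0.0
```

Run:
```python
from rig import ctrl
from h import *
np.set_printoptions(precision=1,suppress=True)
s=ctrl.capture("side");t=ctrl.capture("top");st=ctrl.sense();X=st["eef_pos"];print(X,proj(s,X),proj(t,X))
def crop(c,x,y):return cv2.resize(c["img"][y:y+100,x:x+80,::-1],(400,500),interpolation=cv2.INTER_CUBIC)
cv2.imwrite("pics/c1.png",np.hstack([crop(s,240,80),crop(t,290,160)]))
```

```text
[ 540.4 -194.8  132.7] [281.8 134.2] [332.6 211.3]
```

View pics/c1.png

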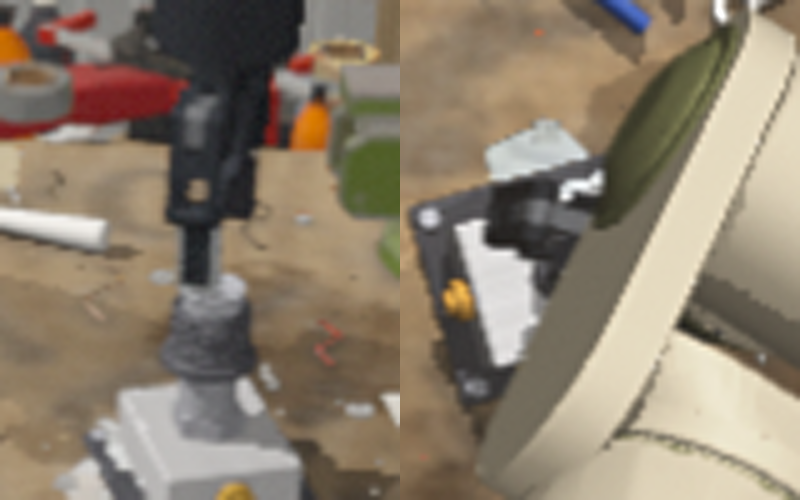

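The side crop shows the two fingers straddling the mouth: near finger at x≈198, far one at ≈240, mouth at ≈213. That's good enough to descend and close.

Call:
step_arm([
  [[0, 0, 2], [0, 0, 0], 100],
  [[0, 0, 3.8], [0, 0, 0], 100],
  [[0, 0, 3.8], [0, 0, 0], 70],
  [[0, 0, 3.8], [0, 0, 0], 45],
  [[0, 0, 3.8], [0, 0, 0], 40],
  [[0, 0, 3.8], [0, 0, 0], 40],
  [[0, 0, 3.8], [0, 0, 0], 40],
  [[0, 0, 3.8], [0, 0, 0], 40],
], squeeze=40)

```text
time_s: 3.8
eef_pos: [541.1, -193.7, 94.7]
ee_rot: [0.001, 0.111, 0.994, 0.001]
force: [3.1, 9.7, 3.0]
grip_width: 0.506
grip_force: 40.1
```

Call:
step_arm([
  [[0, 0, 0.3], [0, 0, 0], 40],
  [[0, 0, 0.6], [0, 0, 0], 40],
  [[0, 0, 0.9], [0, 0, 0], 40],
  [[0, 0, 1.1], [0, 0, 0], 40],
  [[0, 0, 1.1], [0, 0, 0], 40],
])

```text
time_s: 4.42
eef_pos: [541.1, -193.8, 84.4]
ee_rot: [0.001, 0.111, 0.994, 0.001]
force: [0.1, 10.2, 9.6]
grip_width: 0.508
grip_force: 40.7
```

Call:
step_arm([
  [[0, 0, 0.1], [0, 0, 0], 40],
  [[0, 0, 0.2], [0, 0, 0], 40],
  [[0, 0, 0.2], [0, 0, 0], 40],
])

```text
time_s: 4.8
eef_pos: [541.2, -193.8, 84.2]
ee_rot: [0.002, 0.111, 0.994, 0.001]
force: [-6.1, 14.6, 24.0]
grip_width: 0.506
grip_force: 42.0
```

Call:
step_arm([
  [[0, 0, 0.15], [0, 0, 0], 40],
  [[0, 0, 0.15], [0, 0, 0], 40],
])

```text
time_s: 5.05
eef_pos: [541.3, -193.9, 84.1]
ee_rot: [0.002, 0.111, 0.994, 0.0]
force: [-10.4, 15.9, 34.9]
grip_width: 0.503
grip_force: 43.0
```

Call:
step_arm([
  [[0, 0, -0.3], [0, 0, 0], 40],
  [[0, 0, -0.3], [0, 0, 0], 70],
  [[0, 0, -0.3], [0, 0, 0], 100],
  [[0, 0, -0.3], [0, 0, 0], 100],
  [[0, 0, -0.3], [0, 0, 0], 100],
  [[0, 0, -4], [0, 0, 0], 100],
  [[0, 0, -8], [0, 0, 0], 100],
  [[0, 0, -12], [0, 0, 0], 100],
])

```text
time_s: 6.05
eef_pos: [539.9, -195.3, 200.0]
ee_rot: [-0.0, 0.111, 0.994, 0.0]
force: [-0.1, -0.1, -0.0]
grip_width: 0.999
grip_force: 0.0
```

Call:
step_arm([
  [[12.9, 37.4, 0], [0, 0, 0], 100],
  [[12.9, 37.4, 0], [0, 0, 0], 100],
  [[12.9, 37.4, 0], [0, 0, 0], 100],
  [[12.9, 37.4, 0], [0, 0, 0], 100],
  [[12.9, 37.4, 0], [0, 0, 0], 100],
  [[12.9, 37.4, 0], [0, 0, 0], 100],
  [[12.9, 37.4, 0], [0, 0, 0], 100],
  [[12.9, 37.4, 0], [0, 0, 0], 100],
])

```text
time_s: 7.05
eef_pos: [496.6, 199.1, 198.6]
ee_rot: [-0.0, 0.11, 0.994, -0.0]
force: [0.0, -0.9, 0.8]
grip_width: 1.001
grip_force: 0.0
```

Run:
```python
from rig import ctrl
from h import *
np.set_printoptions(precision=1,suppress=True)
s=ctrl.capture("side");t=ctrl.capture("top")
print(np.mean([ctrl.sense()["eef_pos"] for _ in range(5)],0))
def crop(c,x,y):return cv2.resize(c["img"][y:y+100,x:x+80,::-1],(400,500),interpolation=cv2.INTER_CUBIC)
cv2.imwrite("pics/c2.png",np.hstack([crop(s,240,110),crop(s,265,160)]))
```

```text
[497.  197.4 198.7]
```

View pics/c2.png

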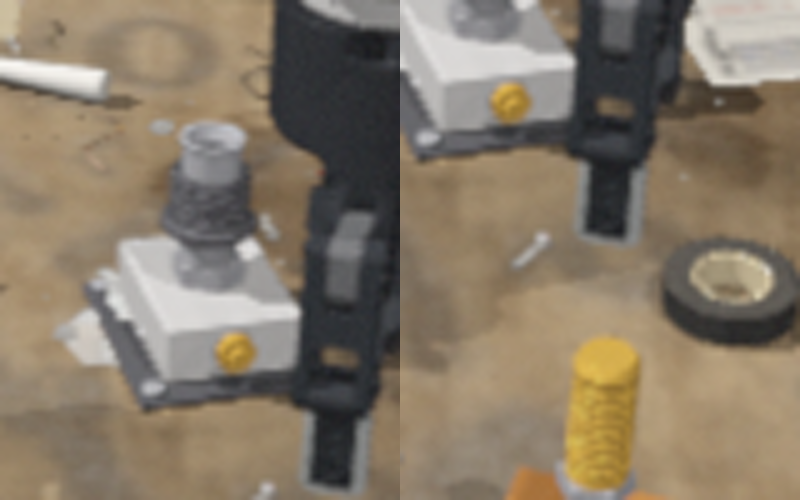

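The sleeve is caught down, with much more stem showing above it. The finger at x≈610 also lines up with the silencer at ≈607, so I'll go down and grip.

Call:
step_arm([
  [[0, 0, 5], [0, 0, 0], 100],
  [[0, 0, 9], [0, 0, 0], 100],
  [[0, 0, 10.8], [0, 0, 0], 100],
  [[0, 0, 10.8], [0, 0, 0], 60],
  [[0, 0, 10.8], [0, 0, 0], 30],
  [[0, 0, 10.8], [0, 0, 0], 15],
  [[0, 0, 10.8], [0, 0, 0], 15],
  [[0, 0, 10.8], [0, 0, 0], 15],
], squeeze=60)

```text
time_s: 8.15
eef_pos: [497.6, 198.2, 91.9]
ee_rot: [0.001, 0.111, 0.994, 0.0]
force: [-0.2, 0.5, 6.4]
grip_width: 0.288
grip_force: 58.9
```

Call:
step_arm([
  [[0, 0, 0], [0, 0, 0], 15],
  [[0, 0, -1], [0, 0, 0], 15],
  [[0, 0, -3], [0, 0, 0], 15],
  [[0, 0, -6], [0, 0, 0], 15],
  [[0, 0, -10], [0, 0, 0], 15],
  [[0, 0, -13], [0, 0, 0], 15],
  [[0, 0, -13], [0, 0, 0], 15],
])

```text
time_s: 9.02
eef_pos: [497.5, 198.1, 222.7]
ee_rot: [0.002, 0.111, 0.994, 0.0]
force: [-0.5, -0.3, -2.3]
grip_width: 0.285
grip_force: 59.3
```

Call:
step_arm([
  [[-12.8, -37.3, -1], [0, 0, 0], 15],
  [[-12.8, -37.3, -1], [0, 0, 0], 15],
  [[-12.8, -37.3, -1], [0, 0, 0], 15],
  [[-12.8, -37.3, -1], [0, 0, 0], 15],
  [[-12.8, -37.3, -1], [0, 0, 0], 15],
  [[-12.8, -37.3, -1], [0, 0, 0], 15],
  [[-12.8, -37.3, -1], [0, 0, 0], 15],
  [[-12.8, -37.3, -1], [0, 0, 0], 15],
])

```text
time_s: 10.02
eef_pos: [538.8, -194.4, 229.2]
ee_rot: [-0.001, 0.112, 0.994, 0.001]
force: [-0.2, 1.0, -2.7]
grip_width: 0.282
grip_force: 59.8
```

Run:
```python
from rig import ctrl
from h import *
np.set_printoptions(precision=1,suppress=True)
P=[]
for _ in range(4):
    s=ctrl.capture("side");st=ctrl.sense();P.append(st["eef_pos"])
X=np.mean(P,0);print(X,st["force"],proj(s,X-[0,0,83.5]),proj(s,np.array([539.6,-193.7,124.4])))
cv2.imwrite("pics/c3.png",cv2.resize(s["img"][90:190,240:320,::-1],(480,600),interpolation=cv2.INTER_CUBIC))
```

```text
[ 539.2 -192.7  230.2] [ 1.1  0.1 -0.7] [282.5 129.7] [281.9 137.2]
```

View pics/c3.png

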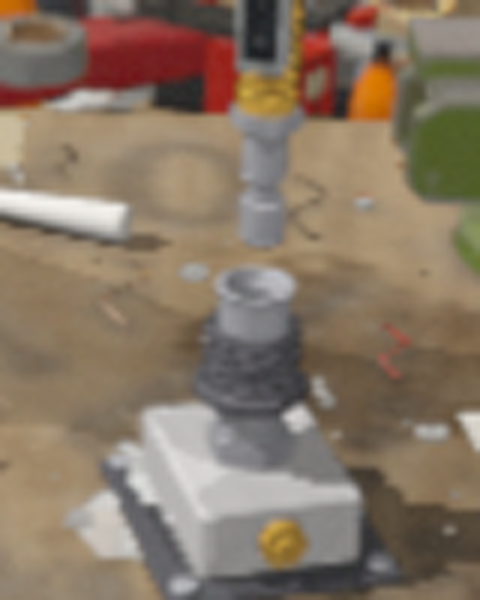

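The nipple's axis is about 1 px (≈2.5 mm) right of the mouth centre (263 vs 256 in the crop), meaning x is too small. I'll shift +2 mm in world x and lower by feel.

Call:
step_arm([
  [[-0.2, 0, 0.8], [0, 0, 0], 15],
  [[-0.2, 0, 1.6], [0, 0, 0], 15],
  [[-0.2, 0, 2.0], [0, 0, 0], 15],
  [[-0.2, 0, 2.3], [0, 0, 0], 15],
  [[-0.2, 0, 2.6], [0, 0, 0], 15],
  [[-0.2, 0, 2.6], [0, 0, 0], 15],
])

```text
time_s: 10.98
eef_pos: [541.2, -194.5, 204.7]
ee_rot: [-0.0, 0.111, 0.994, 0.0]
force: [0.1, 0.4, -2.6]
grip_width: 0.289
grip_force: 59.8
```

Call:
step_arm([
  [[0, 0, 0.2], [0, 0, 0], 15],
  [[0, 0, 0.4], [0, 0, 0], 15],
  [[0, 0, 0.6], [0, 0, 0], 15],
  [[0, 0, 0.6], [0, 0, 0], 15],
])

```text
time_s: 11.48
eef_pos: [541.2, -194.4, 198.6]
ee_rot: [-0.0, 0.111, 0.994, 0.0]
force: [0.1, -0.6, -2.3]
grip_width: 0.289
grip_force: 59.8
```

Call:
step_arm([
  [[0, 0, 0.2], [0, 0, 0], 15],
  [[0, 0, 0.4], [0, 0, 0], 15],
  [[0, 0, 0.6], [0, 0, 0], 15],
  [[0, 0, 0.6], [0, 0, 0], 15],
])

```text
time_s: 11.98
eef_pos: [541.2, -194.4, 192.6]
ee_rot: [-0.0, 0.111, 0.994, 0.0]
force: [0.8, -0.4, -2.4]
grip_width: 0.289
grip_force: 59.8
```

Call:
step_arm([
  [[0, 0, 0.2], [0, 0, 0], 15],
  [[0, 0, 0.4], [0, 0, 0], 15],
  [[0, 0, 0.6], [0, 0, 0], 15],
  [[0, 0, 0.8], [0, 0, 0], 15],
  [[0, 0, 1.0], [0, 0, 0], 15],
  [[0, 0, 1.0], [0, 0, 0], 15],
])

```text
time_s: 12.72
eef_pos: [541.2, -194.5, 182.6]
ee_rot: [-0.0, 0.111, 0.994, 0.0]
force: [-0.2, 0.4, -1.8]
grip_width: 0.286
grip_force: 59.8
```

Call:
step_arm([
  [[0, 0, 0.2], [0, 0, 0], 15],
  [[0, 0, 0.4], [0, 0, 0], 15],
  [[0, 0, 0.6], [0, 0, 0], 15],
  [[0, 0, 0.8], [0, 0, 0], 15],
  [[0, 0, 0.8], [0, 0, 0], 15],
])

```text
time_s: 13.35
eef_pos: [541.2, -194.5, 174.6]
ee_rot: [-0.0, 0.111, 0.994, 0.0]
force: [0.4, 0.7, -3.0]
grip_width: 0.29
grip_force: 59.8
```

Call:
step_arm([
  [[0, 0, 0.2], [0, 0, 0], 15],
  [[0, 0, 0.4], [0, 0, 0], 15],
  [[0, 0, 0.5], [0, 0, 0], 15],
  [[0, 0, 0.5], [0, 0, 0], 15],
])

```text
time_s: 13.85
eef_pos: [541.3, -194.5, 169.7]
ee_rot: [-0.0, 0.111, 0.994, 0.0]
force: [-0.3, 0.2, -2.3]
grip_width: 0.286
grip_force: 59.8
```

Call:
step_arm([
  [[0, 0, 0.1], [0, 0, 0], 15],
  [[0, 0, 0.2], [0, 0, 0], 15],
  [[0, 0, 0.3], [0, 0, 0], 15],
  [[0, 0, 0.3], [0, 0, 0], 15],
])

```text
time_s: 14.35
eef_pos: [541.4, -194.5, 167.2]
ee_rot: [0.0, 0.111, 0.994, -0.0]
force: [-1.9, 0.5, 2.6]
grip_width: 0.289
grip_force: 60.0
```

Call:
step_arm([
  [[0, 0, 0.1], [0, 0, 0], 15],
  [[0, 0, 0.2], [0, 0, 0], 15],
  [[0, 0, 0.3], [0, 0, 0], 15],
  [[0, 0, 0.4], [0, 0, 0], 15],
  [[0, 0, 0.4], [0, 0, 0], 15],
])

```text
time_s: 14.98
eef_pos: [541.5, -194.6, 163.1]
ee_rot: [0.0, 0.111, 0.994, -0.0]
force: [0.1, 0.6, 6.1]
grip_width: 0.291
grip_force: 60.4
```

Call:
step_arm([
  [[0, 0, 0.1], [0, 0, 0], 15],
  [[0, 0, 0.2], [0, 0, 0], 15],
  [[0, 0, 0.2], [0, 0, 0], 15],
])

```text
time_s: 15.35
eef_pos: [541.6, -194.6, 161.6]
ee_rot: [0.001, 0.111, 0.994, -0.0]
force: [-1.2, 1.7, 6.8]
grip_width: 0.291
grip_force: 61.0
```

Call:
step_arm([
  [[0, 0, 0.05], [0, 0, 0], 15],
  [[0, 0, 0.1], [0, 0, 0], 15],
  [[0, 0, 0.1], [0, 0, 0], 15],
])

```text
time_s: 15.72
eef_pos: [541.6, -194.6, 160.6]
ee_rot: [0.001, 0.111, 0.994, -0.0]
force: [-0.9, 0.6, 9.6]
grip_width: 0.288
grip_force: 61.0
```

Call:
step_arm([
  [[0, 0, 0.05], [0, 0, 0], 15],
  [[0, 0, 0.1], [0, 0, 0], 15],
  [[0, 0, 0.1], [0, 0, 0], 15],
])

```text
time_s: 16.1
eef_pos: [541.6, -194.6, 159.8]
ee_rot: [0.001, 0.111, 0.994, -0.0]
force: [-1.8, 1.7, 10.5]
grip_width: 0.285
grip_force: 61.1
```

Run:
```python
from rig import ctrl
from h import *
for _ in range(3): s=ctrl.capture("side");print(ctrl.sense()["eef_pos"][2],ctrl.sense()["force"])
cv2.imwrite("pics/c4.png",cv2.resize(s["img"][90:190,240:320,::-1],(480,600),interpolation=cv2.INTER_CUBIC))
```

```text
159.81008235830913 [-0.88405087  1.57462107 10.09054154]
159.81648705391794 [-0.26750296  0.9221644  11.06630341]
159.79894799120962 [-0.1044376   2.74695086 11.27973558]
```

View pics/c4.png

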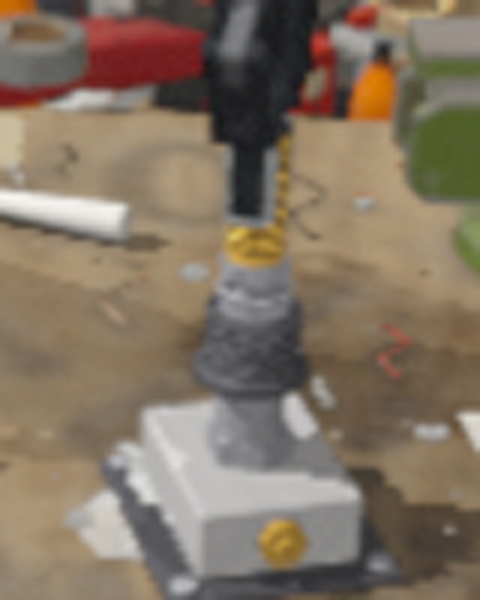

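The sleeve looks up again: its rim moved from y≈395 to ≈375 and its top to ≈300. A gentle tug will confirm the lock.

Call:
step_arm([
  [[0, 0, -0.2], [0, 0, 0], 15],
  [[0, 0, -0.4], [0, 0, 0], 15],
  [[0, 0, -0.4], [0, 0, 0], 15],
])

```text
time_s: 16.62
eef_pos: [541.3, -194.5, 162.5]
ee_rot: [-0.0, 0.111, 0.994, 0.0]
force: [0.3, 0.3, 1.6]
grip_width: 0.287
grip_force: 59.7
```

Call:
step_arm([
  [[0, 0, -0.1], [0, 0, 0], 15],
  [[0, 0, -0.1], [0, 0, 0], 15],
])

```text
time_s: 16.88
eef_pos: [541.0, -194.4, 162.8]
ee_rot: [-0.001, 0.111, 0.994, 0.0]
force: [1.6, -2.3, -7.9]
grip_width: 0.29
grip_force: 59.3
```

Locked: it resists the pull. I'll ease off, release and withdraw.

Call:
step_arm([
  [[0, 0, 0.1], [0, 0, 0], 15],
  [[0, 0, 0.1], [0, 0, 0], 50],
  [[0, 0, 0.1], [0, 0, 0], 100],
  [[0, 0, 0.1], [0, 0, 0], 100],
  [[0, 0, 0.1], [0, 0, 0], 100],
  [[0, 0, -4], [0, 0, 0], 100],
  [[0, 0, -9], [0, 0, 0], 100],
  [[0, 0, -12], [0, 0, 0], 100],
])

```text
time_s: 17.88
eef_pos: [541.5, -194.6, 286.5]
ee_rot: [0.001, 0.111, 0.994, -0.001]
force: [-0.7, -0.7, -0.4]
grip_width: 0.996
grip_force: 0.0
```

Run:
```python
from rig import ctrl
from h import *
s=ctrl.capture("side");print(ctrl.sense()["eef_pos"],ctrl.sense()["force"])
cv2.imwrite("pics/c5.png",cv2.resize(s["img"][90:190,240:320,::-1],(480,600),interpolation=cv2.INTER_CUBIC))
```

```text
[ 542.22720792 -194.97867644  289.83984806] [-0.00654931 -0.8345831   4.12290357]
```

View pics/c5.png

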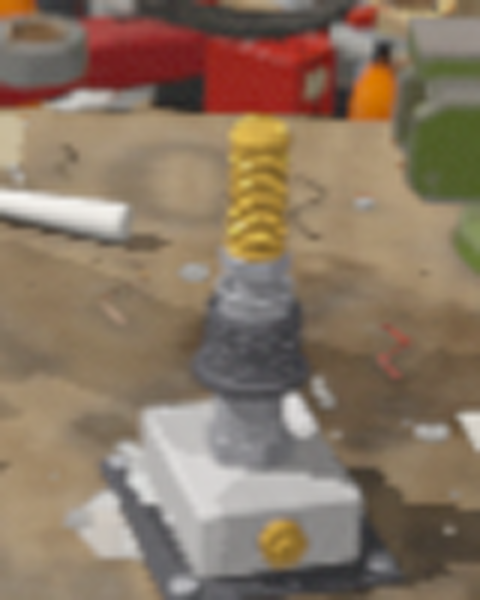

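The silencer stands upright in the coupler (its top near (260,130) in the crop), the sleeve is up, and the gripper is clear.

```bash
python3 -c "
from rig import ctrl
print(ctrl.finish_job())"
```

```text
the job is handed in; nothing more can be done
None
```

The silencer is locked upright in the coupler with the sleeve snapped up. It held against a tug of about 8 N, the gripper is clear, and I handed the job in at about 18 s; the hand-in returned no verdict.

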